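# Clear the parts counter: selector to three dots, hold the guard open

## Task

The counting machine in the parts store has jammed. Turn the selector on its control box to the three-dot mark, and only then raise the machine's sprung guard to 50 degrees (within 5 degrees) and keep holding it there with the gripper so that the storekeeper can pick the jammed parts out; the guard falls shut if let go, so finish while still holding it. Leave the other things on the table where they are.

Things in the scene. Friction and masses are not known exactly. Their poses are not given: they have to be found in the camera images.
- selector (a joint): Angle of the black selector knob on the control box (a grey box, 120 x 120 mm, 90 mm high; it stands left or right of the counting machine). Grows clockwise seen from above. Spring detents at 0 (one dot), 0.6 (two dots), 1.2 (three dots) and 1.8 rad (four dots), with end stops just outside 0 and 1.8; within about 0.25 rad of a detent the knob, let go, snaps into it. Turning over a crest takes about 0.1 N m. It starts at one dot or two dots
- selector_grip (a point): Centre of the selector's grip, on its vertical axis, 34 mm above the box's top. The grip is an upright bar 46 mm long, 14 mm wide, 32 mm high; its top lies 10 mm above this point. Below it a 48 mm disc, 8 mm thick, its top 20 mm below this point. Turns with the knob: x runs along the bar, and the bar's -x end (white line) is the pointer
- control: Control box, origin under its middle, x away from the robot (yawed up to 17 degrees). Dot groups on its white top, 47 mm from the knob's axis, one to four dots clockwise. Seen from above, from the middle of its near side: one dot is 52 and two dots 17 degrees to the right, three dots 17 and four dots 52 degrees to the left
- guard (a joint): Opening angle of the guard: 0 shut (flat), grows as its front edge rises, stop at 1.5 rad. Gravity and a spring pull it shut from every angle, with about 2 to 4 N at the handle
- guard_handle (a point): Middle of the guard's handle: a round black bar, 12 mm thick, 100 mm long, parallel to the hinge, on two end posts, its axis 40 mm above the guard's plate. On the guard's front edge (the side that faces the robot), 164 mm in front of the hinge axis and 48 mm above it when shut. Moves with the guard; axes: y along the bar, z out of the guard's plate, x towards the hinge
- guard_hinge (a point): Middle of the guard's hinge axis, level with the guard's underside, 115 mm above the table. The axis is level and runs parallel to the handle. The guard is a clear window in a steel frame, 180 mm from hinge to front edge, 260 mm wide, 8 mm thick; it covers the open tub of the grey counting machine (260 x 260 x 115 mm, motor housing 80 mm deep behind the hinge, nothing rising above the guard)
- carton: Bystander, not to be disturbed: brown carton 120 x 110 x 90 mm. Origin at the middle of its underside
- bearing: Bystander, not to be disturbed: steel bearing ring, 62 mm across, 16 mm high, lying on the motor housing of the counting machine. Origin at the middle of its underside
- jar: Bystander, not to be disturbed: clear jar with black cap, 64 mm across, 110 mm high. Origin at the middle of its underside
- white_carton: Bystander, not to be disturbed: white carton 70 x 100 x 60 mm. Origin at the middle of its underside
- piston: Bystander, not to be disturbed: aluminium piston, 54 mm across, 53 mm high. Origin at the middle of its underside
- tray: Bystander, not to be disturbed: cardboard tray 80 x 110 x 35 mm. Origin at the middle of its underside
- pulley: Bystander, not to be disturbed: dark steel pulley, 68 mm across, 34 mm high. Origin at the middle of its underside
Mind the look-alikes: they are no part of the job. What is shaped like the control but green is not meant.

How it is judged:
By the outcome, as a careful person would: the job done as asked, in the order asked, and still so for the second after the job is handed in, while the arm keeps its last pose, push and grip.
It also fails if it takes over 53 s, if anything falls off the work surface, if the arm or the gripper's body presses on something with over 40 N, if the wrist force passes 120 N, or if a joint passes its speed limit or range.

## Robot

A 7-joint arm with a two-finger parallel gripper is mounted at the origin on the work surface. World frame = base frame: x ahead of the robot, y to its left, z up, the work surface at z = 0. Lengths are in m, angles in rad, forces in N, time in s.
With the tool pointing down it reaches from about 0.4 to 0.85 m from the base axis. Payload 4.5 kg.
Tool frame: the origin (TCP) lies midway between the tips of the shut fingers; the grasp point (between the pads) lies 19 mm behind it; y points along the fingers, z is the direction in which the jaws open and shut, and the axes are right-handed (so a half turn about y gives the same grasp; the last joint's range is limited). The gripper opens to 88 mm and grips with 3 to 60 N. Pads are 18 mm wide; open, the fingers measure 123 mm over their backs; the gripper's body (75 mm by 187 mm) begins 45 mm behind the grasp point.
Start: joints at [1.231, 0.689, -0.195, 1.565, 0.157, 0.902, -0.215], TCP at [0.228, -0.582, 0.239] pointing down, gripper open.
Joint ranges: [-3.01, 3.01], [-0.46, 2.08], [-1.47, 1.51], [0.13, 2.56], [-1, 4.14], [0.04, 2.09], [-2.66, 2.66]. Speed limits (rad/s): [2.57, 2.57, 3.14, 3.14, 3.14, 3.14, 3.14].

## Interface

Orientations are given as a unit quaternion [x, y, z, w].
In Python, from plant import r, snapshot, get_calibration, job, boxes_of gives the robot as it stands. The module is installed in compiled form; this text tells all that it offers.
- The arm moves only by the shell command python3 -m handwheel 'ROWS' [OPENING] [FORCE]. ROWS is JSON, a list that holds one entry, the list of rows, each a list of 6 numbers: the shift along the tool's x, y, z as a fraction of full scale, then the turn, a rotation vector about the tool's x, y, z as a fraction of full scale. In form: [[[x, y, z, wx, wy, wz], ...]]. A call has 1 to 12 rows; each row is the pose to reach, as a shift and turn from the pose commanded when the call began, along the tool's axes at that moment, turning the shorter way round; what a row does not reach only later rows make up. Full scale, the value 1, is 100 cm for a shift and 180 degrees for a turn. A row lasts 1/12 s, in which the tool goes at most 41.7 mm and 7.16 degrees, less where a joint would pass 70% of its speed; a pose out of reach is approached as far as the arm can. A call with a number of a shift or a turn outside -1 to 1 is refused whole. A call with a gripper value outside its range is refused whole. OPENING is the opening, from -1 (shut) to 1 (fully open), set as the call begins (- or left out, the last holds). The fingers move at their own pace and stop on an object; FORCE is the grip in N (left out, the last holds). Time passes only in rows, so rows that repeat a pose let the fingers close. It gives the time, the measured TCP pose, the force and the opening at its end, in the units of the state.
- r.get_state(): the state, without advancing time (a new reading comes with each control period).
- snapshot(name): name is "scene" or "top"; returns the picture (480x640x3 uint8, red, green, blue); there is no depth.
- get_calibration(name): a dict with "fx", "fy", "cx", "cy" (pixels), "T" (4x4, takes a point from camera to world coordinates). Camera axes: x right, y down, z forward; pixel columns grow to the right and rows downward; lengths in m; the calibration is good to about 2 mm. A picture is of the moment at which its call begins. get_calibration takes no time and is no camera call.
- job.finish_job(): hands the job in, once; it reports no verdict.
Trained networks look in the newest picture that a camera, given by its name, has taken for a name from the list of things; names that differ only in an ending like _2 or _b are one class to them, and where a whole thing is asked for, a point or a joint stands for the part that bears it (a point fixed in the world has none). Each returns a list of dicts, best first, with "confidence" (0 to 1); they miss things now and then, are a little off and sometimes report something else, mostly with a low value. They report only what shows in the picture. A call takes as long as a camera call. They do not tell look-alikes from the thing itself.
- boxes_of(thing, camera): "bbox" ([left, top, right, bottom] in pixels, round what is visible of it).
The state is a dict: "clock": time; "q": joint angles; "qd": joint speeds; "joint_torque": joint torques, N m; "tool_pos": TCP position; "eef_rot": TCP orientation; "contact_force": force on the tool from outside, world axes, zero at the start; "moment": the same for the moment, N m; "opening": opening from 0.0 (shut) to 1.0 (fully open).
Only numpy, scipy, OpenCV 4.12 (cv2) and the standard library are available. Lean on these libraries where they do the work, as an engineer would, in place of code of your own. Each camera call takes 0.05 s, during which the arm holds its last target. There are 200 camera calls.

## Working session

There is one attempt and no reset: what is moved stays moved. The work goes in short steps, Python scripts to look and compute and a shell command to move; the robot and the scene stay as the last step left them, time stands still between calls to the robot, and variables do not carry over. Pictures are saved under pics/ and viewed, about 8 in all and at most 12, crops included, and the job is handed in when it is done.

```bash
mkdir -p pics; python3 - <<'E'
from plant import r, snapshot, get_calibration, boxes_of
import cv2,numpy as np
for n in("scene","top"):
    im=snapshot(n); cv2.imwrite(f"pics/{n}0.png",im[:,:,::-1])
    c=get_calibration(n); print(n,c['fx'],c['fy'],c['cx'],c['cy'],np.round(c['T'],4).tolist())
    for t in("selector","control","guard","guard_handle"):
        print(t,[(np.round(b['bbox']).tolist(),round(b['confidence'],2)) for b in boxes_of(t,n)[:3]])
s=r.get_state(); print({k:np.round(v,3).tolist() for k,v in s.items()})
E
```

```text
scene 490.75188577426496 490.75188577426496 318.95373652115626 244.9768216708647 [[0.4071, 0.7828, -0.4707, 1.0945], [0.9133, -0.3543, 0.2008, -0.3278], [-0.0096, -0.5116, -0.8592, 1.2803], [0.0, 0.0, 0.0, 1.0]]
selector [([196.0, 191.0, 211.0, 208.0], 0.59), ([156.0, 255.0, 174.0, 271.0], 0.58), ([230.0, 278.0, 248.0, 294.0], 0.54)]
control [([139.0, 239.0, 202.0, 301.0], 0.93), ([179.0, 183.0, 236.0, 242.0], 0.66), ([208.0, 259.0, 272.0, 327.0], 0.59)]
guard [([281.0, 230.0, 396.0, 322.0], 0.82), ([409.0, 202.0, 465.0, 260.0], 0.18)]
guard_handle [([281.0, 227.0, 395.0, 320.0], 0.97)]
top 455.4764493510361 455.4764493510361 329.9298036870912 243.35770492086363 [[0.0217, -0.9848, 0.1721, 0.299], [-0.9998, -0.0209, 0.0064, -0.055], [-0.0027, -0.1722, -0.9851, 1.1843], [0.0, 0.0, 0.0, 1.0]]
selector [([488.0, 308.0, 516.0, 327.0], 0.88), ([424.0, 244.0, 446.0, 265.0], 0.7), ([429.0, 375.0, 449.0, 394.0], 0.67)]
control [([460.0, 284.0, 532.0, 349.0], 0.92), ([401.0, 351.0, 469.0, 420.0], 0.66)]
guard [([277.0, 180.0, 387.0, 254.0], 0.59), ([165.0, 205.0, 220.0, 258.0], 0.17)]
guard_handle [([273.0, 176.0, 389.0, 255.0], 0.56)]
{'clock': 0.5, 'q': [1.231, 0.689, -0.195, 1.565, 0.157, 0.903, -0.215], 'qd': [-0.0, -0.001, 0.001, -0.001, 0.003, 0.001, -0.001], 'joint_torque': [0.0, -52.709, -1.266, -15.361, -0.052, 0.0, 0.0], 'tool_pos': [0.228, -0.582, 0.239], 'eef_rot': [-0.131, 0.695, -0.695, 0.131], 'contact_force': [-0.52, 0.604, 0.835], 'moment': [-0.061, 0.007, -0.005], 'opening': 0.998}
```

View pics/scene0.png

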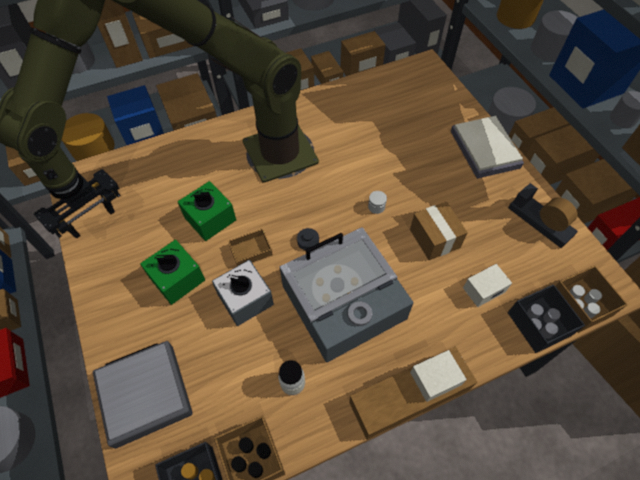

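View pics/top0.png

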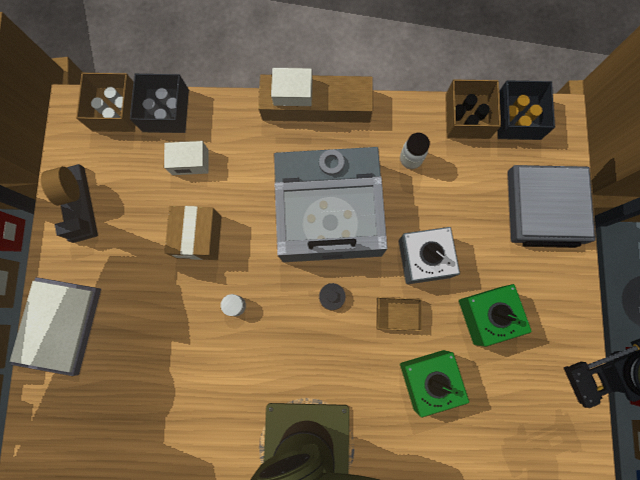

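```bash
cat > h.py <<'E'
import numpy as np
from plant import get_calibration
def ray(n,u,v,z):
    c=get_calibration(n);T=np.array(c['T']);d=T[:3,:3]@[(u-c['cx'])/c['fx'],(v-c['cy'])/c['fy'],1]
    return T[:3,3]+d*(z-T[2,3])/d[2]
def proj(n,p):
    c=get_calibration(n);T=np.array(c['T']);q=T[:3,:3].T@(np.array(p)-T[:3,3])
    return c['fx']*q[0]/q[2]+c['cx'],c['fy']*q[1]/q[2]+c['cy']
E
python3 - <<'E'
import cv2,numpy as np
t=cv2.imread("pics/top0.png");s=cv2.imread("pics/scene0.png")
def crop(im,x,y,w,h,k): return cv2.resize(im[y:y+h,x:x+w],None,fx=k,fy=k,interpolation=cv2.INTER_CUBIC)
a=crop(t,395,220,66,66,6)[:300*2]; b=crop(s,206,254,66,66,6)
c=crop(t,268,140,132,66*2-8,3)[:200*3]; d=crop(s,274,225,132,66*2,3)
L=np.vstack([a[:396],np.zeros((0,396,3),np.uint8)])
out=np.zeros((600,800,3),np.uint8)
a=cv2.resize(a,(300,300));b=cv2.resize(b,(300,300))
out[:300,:300]=a;out[300:,:300]=b
c=cv2.resize(crop(t,290,225,80,40,6),(480,240));out[:240,310:790]=c
d=crop(s,274,225,140,100,3.4);out[250:590,310:786]=d[:340,:476]
cv2.imwrite("pics/comp.png",out)
E
```

```text
(no output)
```

View pics/comp.png

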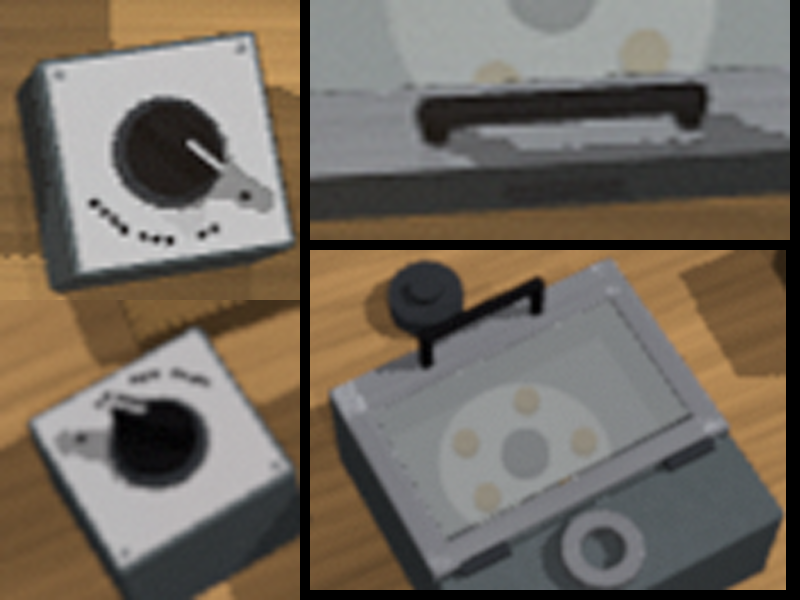

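```bash
python3 - <<'E'
from h import *
np.set_printoptions(precision=4,suppress=True)
C=np.array([ray("top",395+u/4.545,220+v/4.545,.09) for u,v in[(45,62),(254,32),(296,243),(75,273)]])
print(C,C.mean(0)); 
for i in range(4): d=C[(i+1)%4]-C[i];print(np.linalg.norm(d),np.degrees(np.arctan2(d[1],d[0])))
D=np.array([ray("scene",206+u/4.545,254+(v-300)/4.545,.09) for u,v in[(30,424),(197,330),(292,466),(125,572)]]);print(D,D.mean(0))
for i in range(4): d=D[(i+1)%4]-D[i];print(np.linalg.norm(d),np.degrees(np.arctan2(d[1],d[0])))
p=[ray("top",395+u/4.545,220+v/4.545,.134) for u,v in[(188,142),(228,172)]];print("line",p,np.degrees(np.arctan2(*(p[1]-p[0])[[1,0]])))
for n,pts in(("top",[(309,242.5),(355.5,241)]),("scene",[(307,250),(342,235)])):
    h=[ray(n,u,v,.163) for u,v in pts];print(n,h,(h[0]+h[1])/2,np.linalg.norm(h[0]-h[1]),np.degrees(np.arctan2(*(h[0]-h[1])[[1,0]])))
G=np.array([ray("scene",274+(u-310)/3.4,225+(v-250)/3.4,.123) for u,v in[(332,392),(610,262),(728,428),(440,570)]]);print(G)
for i in range(4): d=G[(i+1)%4]-G[i];print(np.linalg.norm(d),np.degrees(np.arctan2(d[1],d[0])))
# mid of front edge -> handle 16mm behind it
f=(G[0]+G[1])/2;print("front mid",f)
# TCP of robot frame axes
from scipy.spatial.transform import Rotation as R
from plant import r
s=r.get_state();print(R.from_quat(s['eef_rot']).as_matrix())
E
```

```text
[[ 0.5182 -0.2308  0.09  ]
 [ 0.5371 -0.3436  0.09  ]
 [ 0.4232 -0.3631  0.09  ]
 [ 0.4048 -0.2459  0.09  ]] [ 0.4708 -0.2959  0.09  ]
0.11438851070911082 -80.49374921944758
0.11553607256277741 -170.28105576471864
0.1186579139084124 98.9409801144955
0.11442890897447881 7.585797678354606
[[ 0.4282 -0.3589  0.09  ]
 [ 0.4089 -0.2462  0.09  ]
 [ 0.5183 -0.2263  0.09  ]
 [ 0.5415 -0.338   0.09  ]] [ 0.4742 -0.2924  0.09  ]
0.1143473738482164 99.71919921692509
0.1112254920927936 10.299719862916708
0.11411812656283797 -78.25134552976314
0.11526992154849926 -169.5711115081907
line [array([ 0.4691, -0.2968,  0.134 ]), array([ 0.454, -0.317,  0.134])] -126.84856260634808
top [array([ 0.4784, -0.0007,  0.163 ]), array([ 0.4841, -0.1065,  0.163 ])] [ 0.4812 -0.0536  0.163 ] 0.10597078260095198 93.09418493330028
scene [array([ 0.4835, -0.1017,  0.163 ]), array([0.4795, 0.0022, 0.163 ])] [ 0.4815 -0.0497  0.163 ] 0.10400269300926582 -87.77480208825229
[[ 0.48   -0.1788  0.123 ]
 [ 0.4615  0.0747  0.123 ]
 [ 0.636   0.0895  0.123 ]
 [ 0.652  -0.1613  0.123 ]]
0.254262073118686 94.17308288888735
0.17512583876336993 4.8334605894302145
0.25127986811918157 -86.34994376194513
0.17289305633375832 -174.16603796384345
front mid [ 0.4708 -0.0521  0.123 ]
[[-0.9309 -0.      0.3652]
 [-0.3652  0.0001 -0.9309]
 [-0.     -1.     -0.0001]]
```

```bash
cat >> h.py <<'E'
from scipy.spatial.transform import Rotation as R
def goal(p,jaw,tilt=0,s=None):
    "row to go to TCP p, tool down, jaw axis at angle jaw (deg, world); tilt about jaw-perpendicular axis"
    from plant import r
    s=s or r.get_state(); M=R.from_quat(s['eef_rot'])
    a=np.radians(jaw);z=np.array([np.cos(a),np.sin(a),0]);y=np.array([0,0,-1.]);x=np.cross(y,z)
    G=R.from_matrix(np.c_[x,y,z])
    d=M.inv().apply(np.array(p)-s['tool_pos']);w=(M.inv()*G).as_rotvec()/np.pi
    print(np.round(d,4),np.round(w,4),'q7',np.round(s['q'][6],2),'clk',s['clock'])
E
python3 -m handwheel '[[[-0.333,0.019,-0.179,0,-0.224,0],[-0.333,0.019,-0.179,0,-0.224,0],[-0.333,0.019,-0.179,0,-0.224,0],[-0.333,0.019,-0.179,0,-0.224,0],[-0.333,0.019,-0.179,0,-0.224,0],[-0.333,0.019,-0.179,0,-0.224,0],[-0.333,0.019,-0.179,0,-0.224,0],[-0.333,0.019,-0.179,0,-0.224,0],[-0.333,0.019,-0.179,0,-0.224,0],[-0.333,0.019,-0.179,0,-0.224,0],[-0.333,0.019,-0.179,0,-0.224,0],[-0.333,0.019,-0.179,0,-0.224,0]]]' 0 20
python3 - <<'E'
from h import *
goal([.4725,-.294,.110],-28.2)
from plant import snapshot; import cv2
im=snapshot("scene");cv2.imwrite("pics/s1.png",cv2.resize(im[200:340,160:340,::-1],None,fx=4,fy=4,interpolation=cv2.INTER_CUBIC))
E
```

```text
clock: 1.5
tool_pos: [0.4725, -0.294, 0.2197]
eef_rot: [0.363, -0.607, 0.607, -0.363]
contact_force: [-1.1, -0.6, 0.0]
opening: 0.498
[-0.0002  0.1097  0.    ] [ 0.0001 -0.0002  0.0004] q7 -0.31 clk 1.5
```

View pics/s1.png

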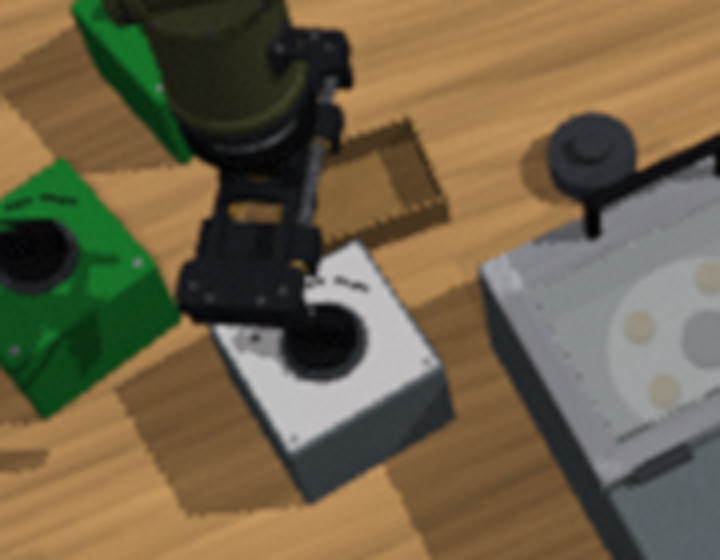

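```bash

python3 -m handwheel '[[[0,0.03,0,0,0,0],[0,0.06,0,0,0,0],[0,0.08,0,0,0,0],[0,0.09,0,0,0,0],[0,0.1,0,0,0,0],[0,0.104,0,0,0,0],[0,0.107,0,0,0,0],[0,0.109,0,0,0,0],[0,0.109,0,0,0,0]]]' 0 20
python3 -m handwheel '[[[0,0,0,0,0,0],[0,0,0,0,0,0],[0,0,0,0,0,0],[0,0,0,0,0,0],[0,0,0,0,0,0],[0,0,0,0,0,0]]]' -1 20
```

```text
clock: 2.3
tool_pos: [0.4732, -0.2939, 0.1112]
eef_rot: [0.363, -0.607, 0.607, -0.363]
contact_force: [-0.3, 0.2, 0.1]
opening: 0.499
clock: 2.8
tool_pos: [0.4734, -0.2939, 0.111]
eef_rot: [0.363, -0.607, 0.607, -0.363]
contact_force: [0.2, -0.6, 0.6]
opening: 0.158
```

```bash

python3 -m handwheel '[[[0,0,0,0,0.03,0],[0,0,0,0,0.065,0],[0,0,0,0,0.1,0],[0,0,0,0,0.135,0],[0,0,0,0,0.17,0],[0,0,0,0,0.205,0],[0,0,0,0,0.24,0],[0,0,0,0,0.275,0],[0,0,0,0,0.31,0],[0,0,0,0,0.345,0],[0,0,0,0,0.382,0],[0,0,0,0,0.382,0]]]' -1 35
python3 - <<'E'
from plant import r
s=r.get_state();print(s['moment'],s['opening'],s['q'])
E
```

```text
clock: 3.8
tool_pos: [0.4736, -0.2941, 0.1109]
eef_rot: [-0.045, -0.705, 0.706, 0.044]
contact_force: [4.6, 0.1, -0.7]
opening: 0.153
[ 0.03799436 -1.28428159 -0.13959062] 0.15271095854083147 [ 0.44943932  0.7886326   0.03889793  1.8864427  -0.05919078  0.46596513
 -1.16632443]
```

```bash

python3 -m handwheel '[[[0,0,0,0,0,0],[0,0,0,0,0,0],[0,0,0,0,0,0],[0,0,0,0,0,0],[0,0,0,0,0,0],[0,-0.02,0,0,0,0],[0,-0.05,0,0,0,0],[0,-0.09,0,0,0,0],[0,-0.13,0,0,0,0],[-0.04,-0.15,-0.04,0,0,0],[-0.06,-0.15,-0.08,0,0,0],[-0.06,-0.15,-0.12,0,0,0]]]' 0 20
python3 - <<'E'
from plant import snapshot; import cv2,numpy as np
a=snapshot("scene")[240:340,190:290,::-1];b=snapshot("top")[205:305,380:480,::-1]
cv2.imwrite("pics/s2.png",cv2.resize(np.hstack([a,b]),None,fx=4,fy=4,interpolation=cv2.INTER_CUBIC))
E
```

```text
clock: 4.8
tool_pos: [0.5459, -0.1984, 0.2624]
eef_rot: [-0.047, -0.705, 0.706, 0.042]
contact_force: [0.7, 1.7, 0.5]
opening: 0.501
```

View pics/s2.png

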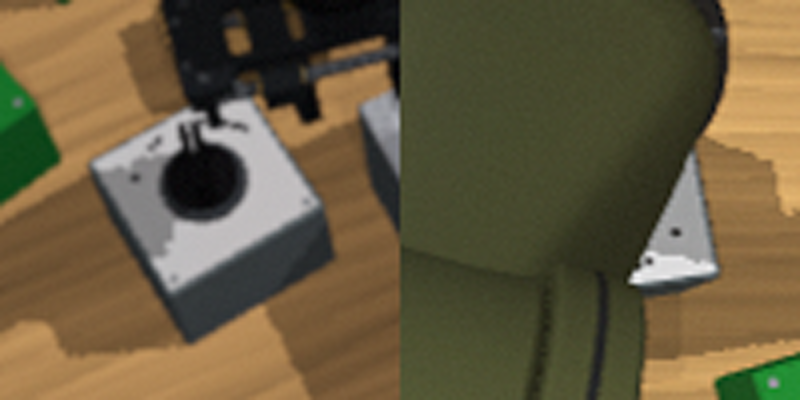

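```bash

python3 - <<'E'
from h import *
goal([.4813,-.0515,.24],3.7)
E
```

```text
[ 0.0792  0.0211 -0.1281] [ 0.001  -0.5552 -0.0024] q7 -1.37 clk 4.9
```

```bash

python3 -m handwheel '[[[0.02,0,-0.03,0,-0.035,0],[0.04,0,-0.06,0,-0.07,0],[0.06,0,-0.09,0,-0.11,0],[0.079,0.021,-0.128,0,-0.15,0],[0.079,0.021,-0.128,0,-0.19,0],[0.079,0.021,-0.128,0,-0.23,0],[0.079,0.021,-0.128,0,-0.27,0],[0.079,0.021,-0.128,0,-0.31,0],[0.079,0.021,-0.128,0,-0.35,0],[0.079,0.021,-0.128,0,-0.39,0],[0.079,0.021,-0.128,0,-0.43,0],[0.079,0.021,-0.128,0,-0.47,0]]]' 0 20
python3 - <<'E'
from h import *
goal([.4813,-.0515,.24],3.7)
E
```

```text
clock: 5.9
tool_pos: [0.479, -0.0609, 0.2391]
eef_rot: [-0.443, 0.551, -0.551, 0.443]
contact_force: [-0.2, 0.5, -0.4]
opening: 0.501
[-0.0097 -0.0009  0.0002] [ 0.0002 -0.0896  0.0001] q7 -0.48 clk 5.9
```

```bash

python3 -m handwheel '[[[-0.01,0,0,0,-0.04,0],[-0.01,0,0,0,-0.08,0],[-0.01,0,0,0,-0.09,0],[-0.01,0,0,0,-0.09,0]]]' 0 20
python3 - <<'E'
from h import *
goal([.4813,-.0515,.144],3.7)
from plant import snapshot; import cv2,numpy as np
A=snapshot("scene")[...,::-1];B=snapshot("top")[...,::-1]
R4=lambda m,k:cv2.resize(m,None,fx=k,fy=k,interpolation=cv2.INTER_CUBIC)
o=np.zeros((600,800,3),np.uint8)
o[:300,:300]=R4(A[250:330,200:280],3.75);o[300:,:300]=R4(B[215:295,390:470],3.75)
o[:300,320:795]=R4(A[200:320,250:440],2.5);o[300:,320:795]=R4(B[170:290,250:440],2.5)
cv2.imwrite("pics/s3.png",o)
E
```

```text
clock: 6.23
tool_pos: [0.4812, -0.0512, 0.239]
eef_rot: [0.515, -0.485, 0.484, -0.515]
contact_force: [0.5, 0.6, 0.3]
opening: 0.501
[0.0004 0.095  0.0001] [ 0.0002 -0.0013 -0.0001] q7 -0.29 clk 6.2333
```

View pics/s3.png

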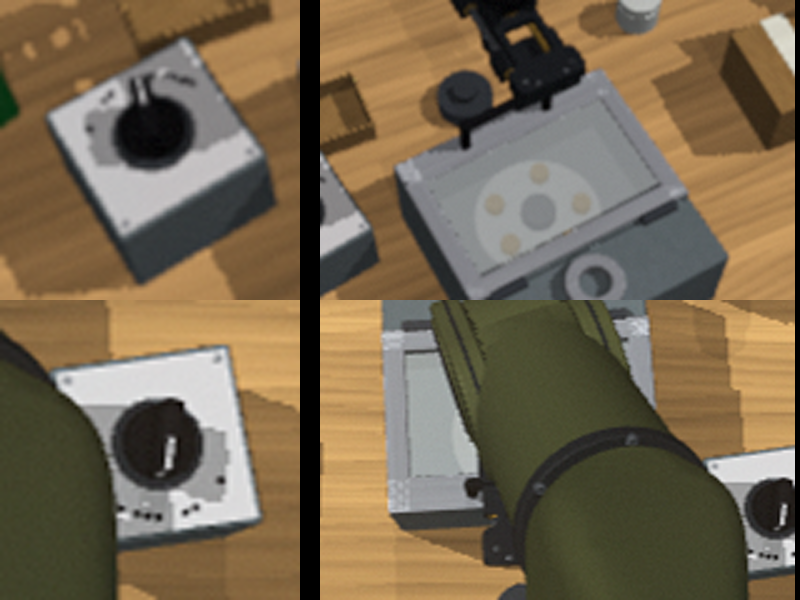

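```bash

python3 - <<'E'
from h import *
p=[ray("top",390+u/3.75,215+v/3.75,.134) for u,v in[(172,435),(164,471)]]
print(p,np.degrees(np.arctan2(*(p[1]-p[0])[[1,0]])))
for n in("two",207),("three",172.7):
    a=np.radians(n[1]);c=np.array([.4725,-.294,.134]);e=c+.023*np.array([np.cos(a),np.sin(a),0])
    print(n[0],[(np.array(proj("top",q))-[390,215])*3.75 for q in(c,e)],[(np.array(proj("scene",q))-[200,250])*3.75 for q in(c,e)])
E
python3 -m handwheel '[[[0,0.02,0,0,0,0],[0,0.04,0,0,0,0],[0,0.06,0,0,0,0],[0,0.075,0,0,0,0],[0,0.085,0,0,0,0],[0,0.09,0,0,0,0],[0,0.093,0,0,0,0],[0,0.095,0,0,0,0],[0,0.095,0,0,0,0]]]' 0 25
```

```text
[array([ 0.28625308, -0.29231508,  0.134     ]), array([ 0.26487006, -0.28711839,  0.134     ])] 166.34030982793712
two [array([169.22983336, 130.4164672 ]), array([186.68167819, 163.39057919])] [array([143.26120314, 106.66341815]), array([119.56107537,  88.34796297])]
three [array([169.22983336, 130.4164672 ]), array([165.17429745, 166.64178298])] [array([143.26120314, 106.66341815]), array([136.5078234 ,  78.73072648])]
clock: 7.08
tool_pos: [0.4819, -0.0509, 0.1443]
eef_rot: [-0.514, 0.485, -0.485, 0.515]
contact_force: [1.0, -0.1, 0.7]
opening: 0.5
```

The pointer line in the top view (165, 470 in the composite, i.e. 165, 170 in its panel) matches the predicted three-dot position (165, 167). Next I grip the handle.

```bash

python3 -m handwheel '[[[0,0,0,0,0,0],[0,0,0,0,0,0],[0,0,0,0,0,0],[0,0,0,0,0,0],[0,0,0,0,0,0],[0,0,0,0,0,0],[0,0,0,0,0,0]]]' -1 30
python3 - <<'E'
from h import *
from plant import r
s=r.get_state();M=R.from_quat(s['eef_rot']);g=M.apply([0,-.019,0])+s['tool_pos'];print("grasp",g, s['q'])
print(M.as_matrix().round(3))
for a in range(5,56,5):
    t=np.radians(a);d=np.array([.164-.164*np.cos(t)+.048*np.sin(t),0,.164*np.sin(t)+.048*np.cos(t)-.048])
    y=np.radians(3.7);w=np.array([d[0]*np.cos(y),d[0]*np.sin(y),d[2]])
    print(a,M.inv().apply(w).round(3))
E
```

```text
clock: 7.67
tool_pos: [0.4822, -0.0509, 0.1444]
eef_rot: [-0.514, 0.485, -0.485, 0.515]
contact_force: [0.7, -0.7, 0.6]
opening: 0.118
grasp [ 0.48213306 -0.05092791  0.16335269] [ 0.21086571  0.68143517 -0.3210001   2.06687164  0.46375806  0.46071744
 -0.403346  ]
[[ 0.059  0.001  0.998]
 [-0.998 -0.     0.059]
 [ 0.    -1.     0.001]]
5 [-0.    -0.014  0.005]
10 [-0.    -0.028  0.011]
15 [-0.    -0.041  0.018]
20 [-0.    -0.053  0.026]
25 [-0.    -0.065  0.036]
30 [-0.    -0.076  0.046]
35 [-0.    -0.085  0.057]
40 [-0.    -0.094  0.069]
45 [-0.    -0.102  0.082]
50 [-0.    -0.108  0.095]
55 [-0.001 -0.114  0.109]
```

```bash

python3 -m handwheel '[[[0,-0.007,0.0025,0,0,0],[0,-0.014,0.005,0,0,0],[0,-0.021,0.008,0,0,0],[0,-0.028,0.011,0,0,0],[0,-0.035,0.0145,0,0,0],[0,-0.041,0.018,0,0,0],[0,-0.047,0.022,0,0,0],[0,-0.053,0.026,0,0,0],[0,-0.059,0.031,0,0,0],[0,-0.065,0.036,0,0,0],[0,-0.065,0.036,0,0,0]]]' -1 30
python3 - <<'E'
from plant import snapshot,r; import cv2,numpy as np
print(r.get_state()['moment'])
A=snapshot("scene")[...,::-1]
cv2.imwrite("pics/s4.png",cv2.resize(A[180:350,240:440],None,fx=3.5,fy=3.5,interpolation=cv2.INTER_CUBIC))
E
```

```text
clock: 8.58
tool_pos: [0.5203, -0.0479, 0.2103]
eef_rot: [-0.513, 0.484, -0.486, 0.516]
contact_force: [6.6, 0.7, -13.1]
opening: 0.116
[ 0.24081394 -1.25393403  0.08608244]
```

View pics/s4.png

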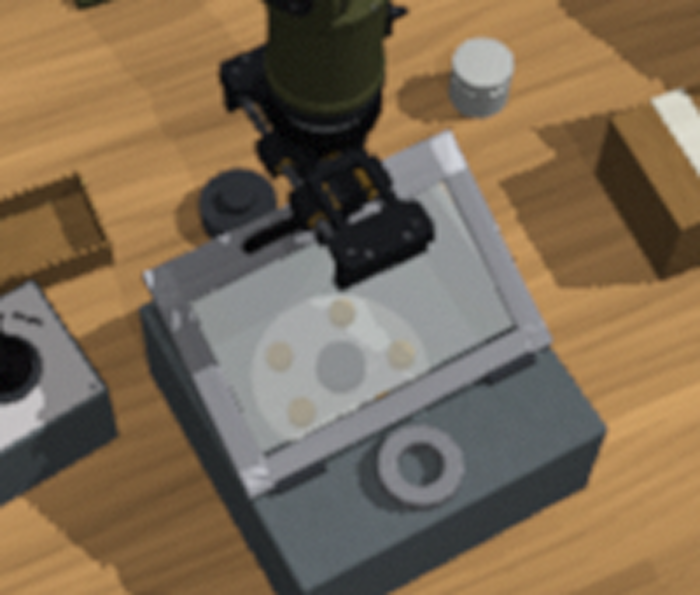

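```bash

python3 -m handwheel '[[[0,-0.006,0.005,0,0,0],[0,-0.011,0.01,0,0,0],[0,-0.016,0.0155,0,0,0],[0,-0.02,0.021,0,0,0],[0,-0.025,0.027,0,0,0],[0,-0.029,0.033,0,0,0],[0,-0.033,0.0395,0,0,0],[0,-0.037,0.046,0,0,0],[0,-0.04,0.0525,0,0,0],[0,-0.043,0.059,0,0,0],[0,-0.043,0.059,0,0,0],[0,-0.043,0.059,0,0,0]]]' -1 30
python3 - <<'E'
from h import *
from plant import snapshot,r; import cv2
s=r.get_state();M=R.from_quat(s['eef_rot']);g=M.apply([0,-.019,0])+s['tool_pos'];print("grasp",g,s['moment'])
y=np.radians(3.7);h=np.array([.4818+.164*np.cos(y),-.051+.164*np.sin(y)]);x=(g[:2]-h)@[np.cos(y),np.sin(y)];z=g[2]-.115
print(x,z,np.hypot(x,z),"expect .1709; angle",np.degrees(np.arctan2(z,-x)-np.arctan2(.048,.164)))
A=snapshot("scene")[...,::-1]
cv2.imwrite("pics/s5.png",cv2.resize(A[170:350,200:440],None,fx=3.3,fy=3.3,interpolation=cv2.INTER_CUBIC))
E
```

```text
clock: 9.63
tool_pos: [0.5746, -0.0438, 0.2492]
eef_rot: [0.516, -0.487, 0.482, -0.514]
contact_force: [6.2, 4.0, -22.6]
opening: 0.112
grasp [ 0.57471128 -0.04380979  0.26819548] [ 0.63202786 -1.00358899  0.09256663]
-0.07081838645568041 0.15319547573472214 0.16877232488110702 expect .1709; angle 48.87624308977543
```

View pics/s5.png

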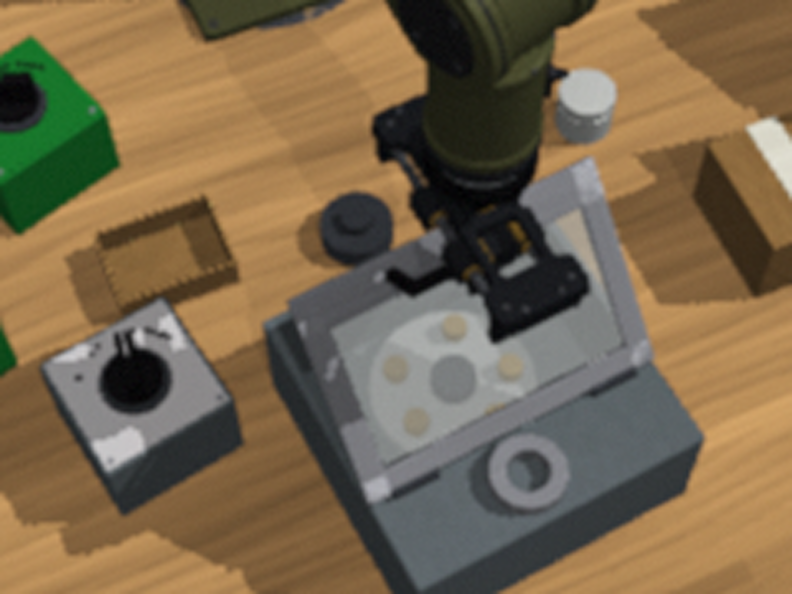

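```bash

python3 -m handwheel '[[[0,0.001,0.0005,0,0,0],[0,0.002,0.001,0,0,0],[0,0.0025,0.001,0,0,0],[0,0.0025,0.001,0,0,0]]]' -1 30
python3 - <<'E'
from h import *
from plant import snapshot,r; import cv2
s=r.get_state();M=R.from_quat(s['eef_rot']);g=M.apply([0,-.019,0])+s['tool_pos']
y=np.radians(3.7);c=np.array([np.cos(y),np.sin(y),0]);l=np.array([-np.sin(y),np.cos(y),0]);H=np.array([.4818,-.051,.115])+.164*c
x=(g-H)@c;z=g[2]-.115
print(s['contact_force'],np.hypot(x,z),"angle",np.degrees(np.arctan2(z,-x)-np.arctan2(.048,.164)))
for a in(0,45,50,55):
    t=np.radians(a);ex=-np.cos(t)*c+np.sin(t)*np.array([0,0,1]);ez=np.sin(t)*c+np.cos(t)*np.array([0,0,1])
    print(a,[np.round((np.array(proj("scene",H+q*l+.18*ex+.008*ez))-[200,170])*3.3) for q in(-.13,.13)],[np.round((np.array(proj("scene",H+q*l+.008*ez))-[200,170])*3.3) for q in(-.13,.13)], 'handle end',np.round((np.array(proj("scene",H-.05*l+.164*ex+.048*ez))-[200,170])*3.3))
E
```

```text
clock: 10.02
tool_pos: [0.5758, -0.0437, 0.2495]
eef_rot: [0.515, -0.486, 0.483, -0.514]
contact_force: [-1.9, 5.1, -6.8]
opening: 0.113
[-1.94977485  5.12166237 -6.83627503] 0.16853990207057445 angle 49.27660985552095
0 [array([260., 315.]), array([536., 188.])] [array([361., 499.]), array([650., 355.])] handle end [355. 265.]
45 [array([280., 296.]), array([586., 156.])] [array([364., 506.]), array([654., 362.])] handle end [402. 281.]
50 [array([286., 302.]), array([595., 160.])] [array([364., 507.]), array([654., 363.])] handle end [411. 291.]
55 [array([293., 310.]), array([605., 166.])] [array([365., 507.]), array([654., 364.])] handle end [420. 302.]
```

```bash

python3 - <<'E'
from h import *
from plant import snapshot; import cv2
A=snapshot("scene")[...,::-1];k=6;o=np.array([275,205])
im=cv2.resize(A[205:305,275:405],None,fx=k,fy=k,interpolation=cv2.INTER_CUBIC)
y=np.radians(3.7);c=np.array([np.cos(y),np.sin(y),0]);l=np.array([-np.sin(y),np.cos(y),0]);H=np.array([.4818,-.051,.115])+.164*c
for a,col in((45,(0,0,255)),(50,(0,255,0)),(55,(255,0,0))):
    t=np.radians(a);ex=-np.cos(t)*c+np.sin(t)*np.array([0,0,1]);ez=np.sin(t)*c+np.cos(t)*np.array([0,0,1])
    P=lambda q,x,z:tuple(int(v) for v in (np.array(proj("scene",H+q*l+x*ex+z*ez))-o+.5)*k)
    cv2.line(im,P(-.13,.18,.008),P(.13,.18,.008),col,1);cv2.line(im,P(-.13,.18,.008),P(-.13,0,.008),col,1);cv2.line(im,P(.13,.18,.008),P(.13,0,.008),col,1)
    cv2.line(im,P(-.05,.164,.048),P(.05,.164,.048),col,1);cv2.line(im,P(-.044,.164,.048),P(-.044,.164,.008),col,1)
cv2.imwrite("pics/s6.png",im)
E
```

```text
(no output)
```

View pics/s6.png

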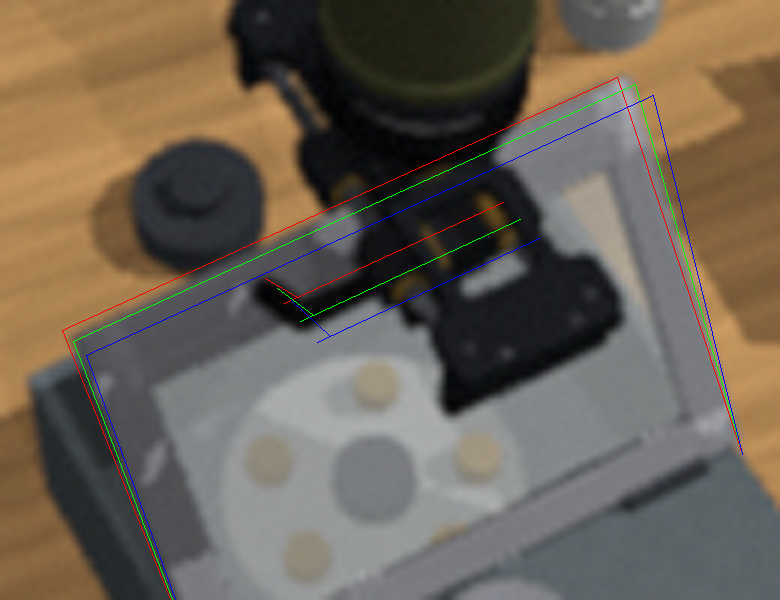

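The image shows the guard at about 48°: the front corners (75,340 and 625,78 in the crop) lie on or between the 45° and 50° overlays. The selector still points to three dots. I'll raise the guard slightly to gain margin, then do a final check.

```bash

python3 -m handwheel '[[[0,-0.001,0.002,0,0,0],[0,-0.002,0.004,0,0,0],[0,-0.002,0.0045,0,0,0],[0,-0.002,0.0045,0,0,0],[0,-0.002,0.0045,0,0,0],[0,-0.002,0.0045,0,0,0],[0,-0.002,0.0045,0,0,0],[0,-0.002,0.0045,0,0,0]]]' -1 35
python3 - <<'E'
from h import *
from plant import snapshot,r; import cv2
s=r.get_state();M=R.from_quat(s['eef_rot']);g=M.apply([0,-.019,0])+s['tool_pos']
A=snapshot("scene")[...,::-1];k=6;o=np.array([275,205])
im=cv2.resize(A[205:305,275:405],None,fx=k,fy=k,interpolation=cv2.INTER_CUBIC)
y=np.radians(3.7);c=np.array([np.cos(y),np.sin(y),0]);l=np.array([-np.sin(y),np.cos(y),0]);H=np.array([.4818,-.051,.115])+.164*c
x=(g-H)@c;z=g[2]-.115
print(s['contact_force'],np.hypot(x,z),"angle",np.degrees(np.arctan2(z,-x)-np.arctan2(.048,.164)))
for a,col in((50,(0,255,0)),):
    t=np.radians(a);ex=-np.cos(t)*c+np.sin(t)*np.array([0,0,1]);ez=np.sin(t)*c+np.cos(t)*np.array([0,0,1])
    P=lambda q,x,z:tuple(int(v) for v in (np.array(proj("scene",H+q*l+x*ex+z*ez))-o+.5)*k)
    cv2.line(im,P(-.13,.18,.008),P(.13,.18,.008),col,1);cv2.line(im,P(-.05,.164,.048),P(.05,.164,.048),col,1)
b=cv2.resize(A[250:330,200:280],(300,300),interpolation=cv2.INTER_CUBIC)
cv2.imwrite("pics/s7.png",np.hstack([im[:,:500],np.vstack([b,np.zeros_like(b)])]))
E
```

```text
clock: 10.73
tool_pos: [0.5807, -0.0434, 0.2515]
eef_rot: [0.515, -0.486, 0.483, -0.515]
contact_force: [-1.3, 5.2, -9.5]
opening: 0.107
[-1.29601812  5.22843372 -9.49067413] 0.1684054898584392 angle 51.0766120769461
```

View pics/s7.png

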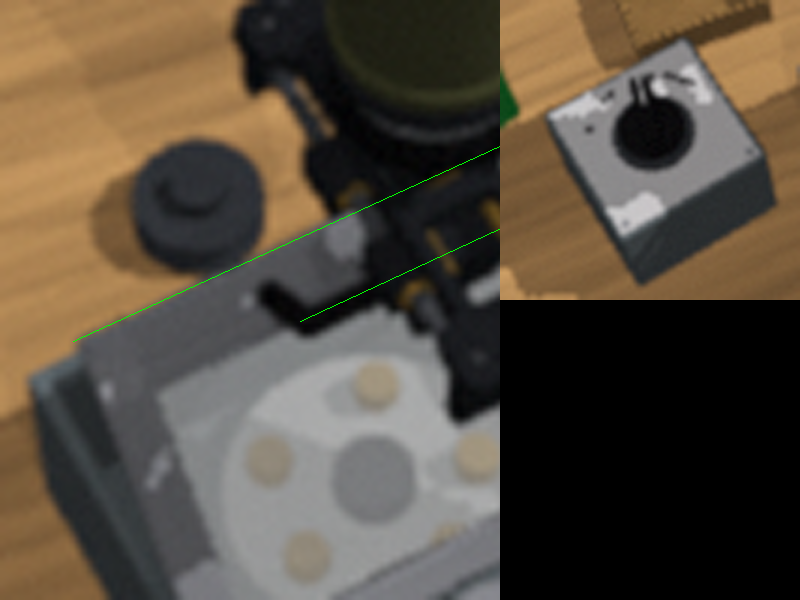

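The picture shows the front edge and bar end (300,322) on the 50° overlay, and the selector still at three dots, so I'm handing in.

```bash
python3 -c "
from plant import job;print(job.finish_job())"
```

```text
the job is handed in; nothing more can be done
None
```

I turned the selector from one dot to three dots, then gripped the guard's handle and raised it. I handed the job in at about 10.8 s, still holding the guard with a 35 N grip.

- **Selector:** In the pictures its white line lies where a three-dot setting should put it, about 7° off on the coarse pixel reading. The neighbouring marks are about 34° away. It still pointed there in the last picture.
- **Guard angle:** The arm's position puts it at 51°, and in the last picture the guard's edge and handle line up with a 50° overlay.
- **Disagreements:**
  - Just before the final nudge, the arm's position gave 49° and the picture about 48°.
  - The handle reads about 2 mm closer to the hinge than specified, so the bar may have shifted slightly in the pads.
  - The fingers read 9–10 mm apart on the 12 mm bar.
- **Forces:** While lifting, the force at the wrist reached about 24 N because my path pulled away from the hinge. I eased it, and it was about 11 N at the end.
- **Other things on the table:** I saw none of them disturbed in the pictures I viewed, but I did not measure them.

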